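# Press two faces of a cased control unit against the sprung bar of a test stand

### The arm

A 6-joint arm with a two-finger parallel gripper is mounted at the origin on the work surface. World frame = base frame: x ahead of the robot, y to its left, z up, the work surface at z = 0. Lengths are in m, angles in rad, forces in N, time in s.
With the tool pointing down it reaches from about 0.35 to 0.95 m from the base axis. Payload 17.4 kg.
Tool frame: the origin (TCP) lies at the centre of the arm's flange, where the gripper is bolted on; the fingertips stand 186 mm ahead of it and the grasp point (between the pads) lies manip.grip_point_offset ahead of it (manip.grip_point_offset is the distance from the TCP to the grasp point, in m); z points along the fingers, y is the line along which they close (so a half turn about z gives the same grasp; the last joint's range is limited). The gripper opens to 93 mm and grips with 3 to 60 N. Pads are 15 mm wide; open, the fingers measure 128 mm over their backs; the gripper's body (75 mm by 188 mm) begins 65 mm behind the grasp point.
Start: joints at [-1.285, 0.116, 1.442, -0, 1.584, -0.038], TCP at [0.215, -0.64, 0.405] pointing down, gripper open.
Joint ranges: [-2.83, 2.83], [-0.83, 2.19], [0.07, 2.5], [-1.14, 4.28], [0.01, 3], [-2.97, 2.97]. Speed limits (rad/s): [1.89, 1.89, 2.22, 3.14, 3.14, 3.14].

### API

Orientations are given as a unit quaternion [w, x, y, z].
In Python, from plant import get_obs, get_image, camera_model, manip, find_in, place_of gives the robot as it stands.
- The arm moves only by the shell command python3 -m handwheel 'ROWS' [OPENING]. ROWS is JSON, a list of rows, each an object of numbers: "tx", "ty", "tz": the shift along the tool's x, y, z scaled (see below); "wx", "wy", "wz": the turn, a rotation vector about the tool's x, y, z scaled (see below). In form: [{"tx": .., "ty": .., "tz": .., "wx": .., "wy": .., "wz": ..}, ...]. A call has 1 to 20 rows; each row shifts and turns the commanded pose from where the row before left it, along the tool's axes as they then stand; what a row does not reach is not made up. The controller multiplies each number of a shift by 0.025 m and each number of a turn by 0.1 rad. A row lasts 1/10 s, in which the tool goes at most 50 mm and 8.59 degrees, less where a joint would pass 70% of its speed; a pose out of reach is approached as far as the arm can. A call with a number of a shift or a turn outside -1 to 1 is refused whole. A call with a gripper value outside its range is refused whole. OPENING is the opening, from -1 (shut) to 1 (fully open), set as the call begins (- or left out, the last holds). The fingers move at their own pace and stop on an object; the grip force is fixed at half the most. Time passes only in rows, so rows that do not move let the fingers close. It gives the time, the measured TCP pose, the force, the opening and the grip force at its end, in the units of the state.
- get_obs(): the state, without advancing time (a new reading comes with each control period).
- get_image(name): name is "scene" or "top"; returns the picture (384x512x3 uint8, red, green, blue); there is no depth.
- camera_model(name): a dict with "camera_matrix" (3x3 intrinsics, pixels), "k1" (the pictures are not rectified: a ray, as slopes to the right and down, at radius r is drawn at 1 + k1 r^2 times it, then the intrinsics apply), "xyz" and "rotation" of the camera in the world. Camera axes: x right, y up, looking along -z (the intrinsics and any distortion apply to the point x, -y, -z); pixel columns grow to the right and rows downward; lengths in m; the calibration is good to about 2 mm. A picture is of the moment at which its call begins. camera_model takes no time and is no camera call.
- manip.sign_off(): hands the job in; it is judged then, once.
Trained networks look in the newest picture that a camera, given by its name, has taken for a name from the list of things; names that differ only in an ending like _2 or _b are one class to them, and where a whole thing is asked for, a point or a joint stands for the part that bears it (a point fixed in the world has none). Each returns a list of dicts, best first, with "confidence" (0 to 1); they miss things now and then, are a little off and sometimes report something else, mostly with a low value. They report only what shows in the picture. A call takes as long as a camera call. They do not tell look-alikes from the thing itself.
- find_in(camera, thing): "bbox" ([left, top, width, height] in pixels, round what is visible of it).
- place_of(camera, thing): "pixel" ([column, row] in pixels: a listed point, or the origin of a listed thing).
The state is a dict: "t": time; "q": joint angles; "qvel": joint speeds; "tau": joint torques, N m; "tcp_pos": TCP position; "tcp_rot": TCP orientation; "wrist_force": force on the tool from outside, world axes, zero at the start; "moment": the same for the moment, N m; "grip_width": opening from 0.0 (shut) to 1.0 (fully open); "finger_force": force on a finger pad.
Only numpy, scipy, OpenCV 4.12 (cv2) and the standard library are available. Lean on these libraries where they do the work, as an engineer would, in place of code of your own. Each camera call takes 0.05 s, during which the arm holds its last target. There are 200 camera calls.

### The job

Contact-test the metal-cased unit that has the heat sink on top: holding it flat on the sloping deck of the test stand, push one of its long sides squarely against the sprung bar at the deck's low edge until the bar is well in (about 8 mm), for a moment; then back off, turn the unit a quarter turn and push its plain short end (the one without sockets) against the bar in the same way. Finally set the unit down gently, without dropping it, flat and the right way up in the low black tray, and leave the other loose things on the bench where they are.

Things in the scene. Friction and masses are not known exactly. Their poses are not given: they have to be found in the camera images.
- unit: Dark grey metal case lying upright on the bench at any yaw, 96 mm (x) by 60 mm (y) by 26 mm high, about 0.3 kg. A finned aluminium heat sink, 34 x 34 mm and 30 mm tall, stands on the middle of its top (whole height 56 mm): grip that, either way across. Origin: centre of the underside; z up. Two sockets stick out 8 mm from the +x short end; the -x short end and both long sides are plain.
- unit_end (a point): Centre of the unit's plain short end face (no sockets): at x = -48 mm, z = 13 mm in the unit's frame.
- deck: Grey deck of the fixed test stand, 160 mm wide, sloping at 30 degrees, rising away from the robot. Origin: on its upper surface, mid-width, in the plane of the bar's face when the bar is out, 34 mm above the bench. x up the slope (deck ends at x = 150 mm), y along the bar, z square out of the deck. Behind the bar, at x = -27 to -35 mm, is a strip 16 mm high; nothing stands over the deck.
- bar (a joint): How far the sprung brass bar is pushed in (m): 0 when out, 0.012 at its stop; it moves down the slope, along -x of the deck, and springs back by itself; it takes about 2 N to start and 6 N at the stop. The bar is 130 mm long (along y), its flat face looks up the slope and stands 3 to 18 mm above the deck.
- tray: Low black open tray fixed on the bench, for tested units: 180 mm (x) by 160 mm (y) outside, rim 14 mm high, walls 5 mm, floor 5 mm thick. Origin: centre of its underside on the bench.
- board: Bystander: loose green circuit board lying flat, 70 x 100 x 4 mm, origin under its centre.
- spare_case: Bystander: a similar dark case without heat sink or sockets, 96 x 60 x 26 mm, origin under its centre.
- tape: Bystander: tan roll of tape lying flat, 84 mm across, 18 mm high, origin under its centre.
- driver: Bystander: screwdriver with a black handle, 170 mm long, lying on the bench.
- solvent: Bystander: white plastic bottle with a blue cap, 48 mm across, 130 mm tall, origin under its centre.
- brush: Bystander: black-handled brush, 150 mm long, lying on the bench.
Things that resemble listed ones, but are neither listed nor needed, are in the scene too. Leave any green look-alike of the unit alone.

How it is judged:
By the outcome, as a careful person would: the job done as asked, in the order asked, and still so for the second after the job is handed in, with the robot touching nothing.
It also fails if it takes over 56 s, if anything falls off the work surface, if the arm or the gripper's body presses on something with over 40 N, if the wrist force passes 120 N, or if a joint passes its speed limit or range.

## Working session

There is one attempt and no reset: what is moved stays moved. The work goes in short steps, Python scripts to look and compute and a shell command to move; the robot and the scene stay as the last step left them, time stands still between calls to the robot, and variables do not carry over. Pictures are saved under pics/ and viewed, at most 10 in all, crops included, and the job is handed in when it is done.

```bash
mkdir -p pics; ls
python3 - <<'E'
from plant import *
import cv2
for n in("scene","top"):
    cv2.imwrite(f"pics/{n}0.png",get_image(n)[:,:,::-1])
    m=camera_model(n);print(n,m)
    for t in("unit","unit_end","deck","bar","tray","spare_case","board"):
        print(t,[(r['confidence'],r['pixel']) for r in place_of(n,t)][:3])
o=get_obs();print(o,manip.grip_point_offset)
E
```

```text
pics
scene {'camera_matrix': array([[421.45886138,   0.        , 248.19159068],
       [  0.        , 421.45886138, 194.36639778],
       [  0.        ,   0.        ,   1.        ]]), 'k1': 0.01683604584896793, 'xyz': array([1.17530116, 0.21223278, 1.11923536]), 'rotation': array([0.56518991, 0.1632568 , 0.23029442, 0.77515938])}
unit [(0.87, [360.2, 218.5]), (0.82, [359.0, 177.0]), (0.64, [317.2, 187.0])]
unit_end [(0.96, [369.9, 166.4]), (0.61, [368.4, 227.6]), (0.23, [107.3, 148.2])]
deck [(0.71, [257.4, 209.8])]Traceback (most recent call last):
  File "<stdin>", line 7, in <module>
ValueError: it knows: board, brush, deck, driver, solvent, spare_case, tape, tray, unit, unit_end
```

Run:
```python
from plant import *
import cv2
for n in("scene","top"):
    cv2.imwrite(f"pics/{n}1.png",cv2.resize(get_image(n)[:,:,::-1],(784,588)))
    m=camera_model(n);print(n,m['xyz'],m['rotation'])
    for t in("unit","unit_end","deck","tray","spare_case","board","solvent"):
        print(t,[(r['confidence'],r['pixel']) for r in place_of(n,t)][:3])
o=get_obs();print(o,manip.grip_point_offset)
```

```text
scene [1.17530116 0.21223278 1.11923536] [0.56518991 0.1632568  0.23029442 0.77515938]
unit [(0.76, [359.3, 220.9]), (0.74, [315.0, 186.8]), (0.73, [360.3, 176.2])]
unit_end [(0.95, [369.5, 231.0]), (0.75, [369.3, 168.4]), (0.63, [307.6, 196.1])]
deck [(0.69, [259.0, 206.1])]
tray [(0.86, [166.6, 177.0])]
spare_case [(0.94, [436.1, 218.4])]
board [(0.73, [264.3, 161.7]), (0.28, [104.5, 147.7])]
solvent [(0.34, [360.4, 219.5])]
top [0.34089686 0.00826257 1.59316187] [-0.70084166 -0.04058103  0.03756701  0.71117007]
unit [(0.85, [165.8, 200.6]), (0.71, [169.6, 243.1]), (0.69, [203.7, 218.0])]
unit_end [(0.93, [210.7, 206.8]), (0.82, [157.4, 255.9]), (0.66, [153.9, 196.8])]
deck [(0.67, [238.6, 184.2])]
tray [(0.72, [328.3, 189.4])]
spare_case [(0.66, [104.3, 220.4])]
board [(0.82, [251.7, 230.2])]
solvent [(0.48, [393.6, 202.6])]
{'t': 1.0, 'q': array([-1.28481076e+00,  1.16010158e-01,  1.44165031e+00,  5.59688155e-06,
        1.58404143e+00, -3.78071861e-02]), 'qvel': array([-0.00074175,  0.00082095,  0.0003432 ,  0.00039177,  0.00066305,
        0.00011333]), 'tau': array([-1.20168017e-03, -7.21025920e+01, -6.22772241e+01,  7.80671812e-02,
        1.83837593e-02, -4.25536598e-06]), 'tcp_pos': array([ 0.21474724, -0.63992355,  0.40470803]), 'tcp_rot': array([-5.45455429e-05,  9.86923374e-01,  1.61190109e-01, -3.98358844e-06]), 'wrist_force': array([0.1791318 , 0.18600237, 0.1634629 ]), 'moment': array([0.00889222, 0.01091292, 0.00455248]), 'finger_force': 0.0, 'grip_width': 1.0002167710620111} 0.1673
```

View pics/scene1.png

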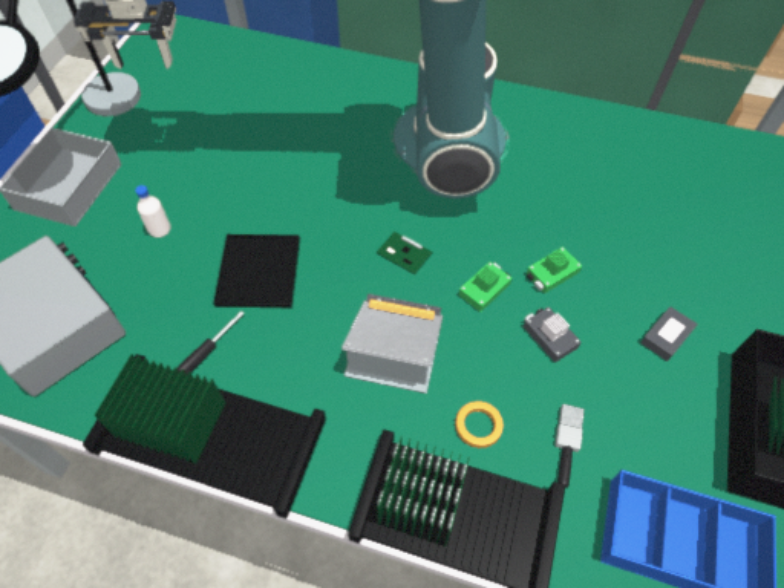

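View pics/top1.png

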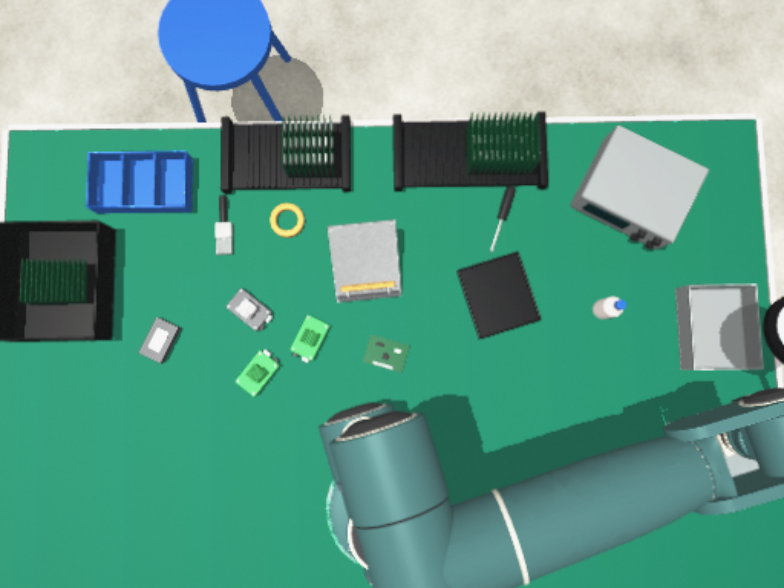

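The scene view shows the grey unit at about (552,333), the stand at (395,345), the tray at (258,270) and the greens at (485,285) and (555,268). In the top view the unit is at (249,309) with its sockets lower right, the stand at (365,258) with its brass bar on the robot side, and the tray at (499,295). Next I'll take zoomed crops to measure from.

```bash
cat > h.py <<'E'
import numpy as np, cv2
from plant import *
from scipy.spatial.transform import Rotation as R
def cam(n):
    m=camera_model(n); q=m['rotation']; return m, R.from_quat([q[1],q[2],q[3],q[0]]).as_matrix()
def ray(n,px):
    m,A=cam(n);K=m['camera_matrix'];u=np.array([(px[0]-K[0,2])/K[0,0],(px[1]-K[1,2])/K[1,1]]);s=u.copy()
    for _ in range(10): s=u/(1+m['k1']*(s@s))
    return np.array(m['xyz']),A@np.array([s[0],-s[1],-1])
def onz(n,px,z):
    o,d=ray(n,px);return o+d*(z-o[2])/d[2]
def proj(n,P):
    m,A=cam(n);c=(np.atleast_2d(P)-m['xyz'])@A;s=np.c_[c[:,0]/-c[:,2],-c[:,1]/-c[:,2]]
    s=s*(1+m['k1']*(s**2).sum(1))[:,None];K=m['camera_matrix'];return s*K[0,0]+K[:2,2]
def tri(a,b):
    o1,d1=ray("top",a);o2,d2=ray("scene",b);d1/=np.linalg.norm(d1);d2/=np.linalg.norm(d2)
    t=np.linalg.lstsq(np.c_[d1,-d2],o2-o1,rcond=None)[0];p,q=o1+t[0]*d1,o2+t[1]*d2
    return (p+q)/2,np.linalg.norm(p-q)
E
python3 - <<'E'
from h import *
t=cv2.imread("pics/top0.png") if False else None
im={n:get_image(n)[:,:,::-1] for n in("top","scene")}
for n in im: cv2.imwrite(f"pics/raw_{n}.png",im[n])
def crop(n,x,y,w,h,f): return cv2.resize(im[n][y:y+h,x:x+w],None,fx=f,fy=f,interpolation=cv2.INTER_CUBIC)
a=np.hstack([crop("top",140,180,50,40,8),crop("top",205,138,65,65,6)[:320,:390]]) 
b=np.hstack([crop("scene",335,195,50,40,8),crop("scene",220,190,65,65,6)[:320,:390]])
cv2.imwrite("pics/c1.png",np.vstack([a[:300],b[:300]]))
cv2.imwrite("pics/c1.png",np.vstack([a[:,:800],b[:,:800]])[:600])
for n,t in(("top","unit"),("top","unit_end"),("top","deck"),("top","tray"),("scene","tray")): print(n,t,[(r['confidence'],r['pixel']) for r in place_of(n,t)][:4])
print("unit",onz("top",(165.8,200.6),0),onz("scene",(359.3,220.9),0),"end",onz("top",(153.9,196.8),.013),onz("scene",(369.5,231),.013))
print("deck",onz("top",(238.6,184.2),.034),onz("scene",(258,208),.034))
print("tray",onz("top",(328.3,189.4),0),onz("scene",(166.6,177),0))
E
```

```text
top unit [(0.92, [201.3, 221.4]), (0.88, [165.4, 199.4]), (0.79, [166.3, 240.8])]
top unit_end [(0.92, [210.3, 210.4]), (0.86, [151.0, 195.1]), (0.69, [154.6, 256.2])]
top deck [(0.68, [237.2, 185.1]), (0.46, [146.4, 145.8])]
top tray [(0.73, [325.2, 191.7]), (0.19, [161.4, 201.4])]
scene tray [(0.76, [165.6, 179.3])]
unit [0.4855425  0.32187341 0.        ] [0.4805802  0.33233255 0.        ] end [0.4994246  0.36429035 0.013     ] [0.51337162 0.36526754 0.013     ]
deck [0.53988629 0.04369282 0.034     ] [0.5498445 0.0325686 0.034    ]
tray [ 0.51915594 -0.29653072  0.        ] [ 0.50828349 -0.29065672  0.        ]
```

View pics/c1.png

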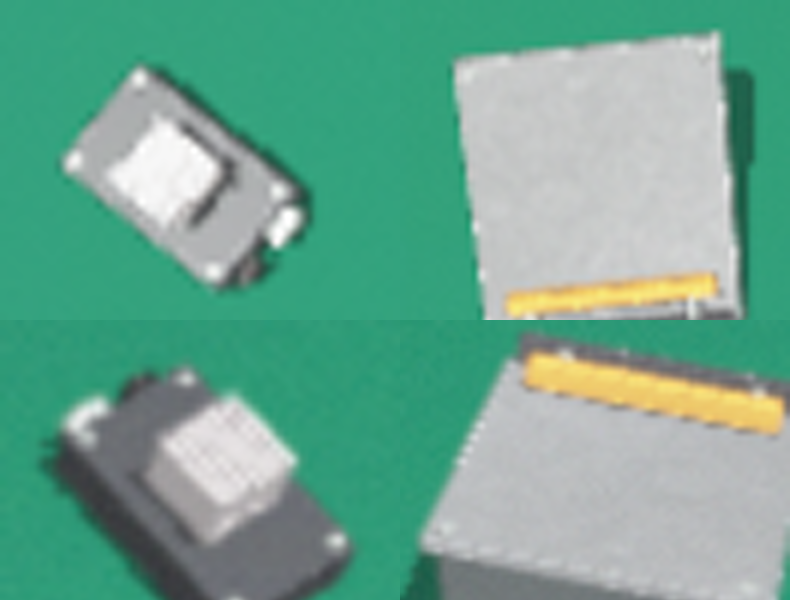

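The crops show the unit's four corner screws: top view crop (140,78), (72,160), (213,272) and (280,190). The plain end is upper left, and the sockets are at (285,225) and (245,265). On the deck, the high corners are at (455,60) and (720,35), and the brass bar's edge runs from (507,294) to (715,274). I'll fit both models to these points.

Run:
```python
from h import *
from scipy.optimize import least_squares
def c(n,cx,cy,part):
    o={"top":{'u':(140,180,8,0,0),'d':(205,138,6,400,0)},"scene":{'u':(335,195,8,0,320),'d':(220,190,6,400,320)}}[n][part]
    return [o[0]+(cx-o[3]+.5)/o[2]-.5,o[1]+(cy-o[4]+.5)/o[2]-.5]
def rz(a): return np.array([[np.cos(a),-np.sin(a),0],[np.sin(a),np.cos(a),0],[0,0,1]])
Ry=R.from_euler('y',-30,degrees=True).as_matrix()
D=[("top",(455,60),(.15,.08,0)),("top",(720,35),(.15,-.08,0)),("top",(507,294),(0,.065,.003)),("top",(715,274),(0,-.065,.003)),
("scene",(420,548),(.15,-.08,0)),("scene",(527,387),(0,-.065,.003)),("scene",(785,432),(0,.065,.003))]
def fd(p,sel=("top","scene")): return np.concatenate([proj(n,rz(p[2])@Ry@np.array(P)+[p[0],p[1],.034])[0]-c(n,*k,'d') for n,k,P in D if n in sel])
for sel in (("top",),("scene",),("top","scene")):
    r=least_squares(fd,[.54,.04,.1],args=(sel,));print("deck",r.x,np.round(r.fun,1))
U=[("top",(140,78),(-1,-1)),("top",(72,160),(-1,1)),("top",(213,272),(1,1)),("top",(280,190),(1,-1)),("scene",(185,378),(1,-1)),("scene",(85,433),(1,1)),("scene",(340,542),(-1,-1))]
# sockets +x towards (-x,-y) world
for s in(1,-1):
  def fu(p,sel=("top","scene")): return np.concatenate([proj(n,rz(p[2])@np.array([P[0]*(.048-p[3]),s*P[1]*(.03-p[3]),.026])+[p[0],p[1],0])[0]-c(n,*k,'u') for n,k,P in U if n in sel])
  for sel in (("top",),("top","scene")):
    r=least_squares(fu,[.48,.325,np.radians(-140),.004],args=(sel,));print("unit",r.x,np.degrees(r.x[2]),np.round(r.fun,1))
im=cv2.imread("pics/raw_top.png");k=(im.max(2)<60).astype(np.uint8)
m=np.zeros_like(k);m[155:232,290:362]=k[155:232,290:362]
n,l,st,ce=cv2.connectedComponentsWithStats(m);i=1+st[1:,4].argmax()
b=cv2.boxPoints(cv2.minAreaRect(np.argwhere(l==i)[:,::-1].astype(np.float32)));P=np.array([onz("top",q,.014) for q in b]);print("tray",P.round(3).tolist(),P.mean(0),np.linalg.norm(np.diff(P,axis=0),axis=1))
```

```text
deck [0.53970141 0.03959342 0.08078745] [-0.1  0.4  0.1  0.3 -0.1 -0.4 -0.  -0.4]
deck [0.53992181 0.04039972 0.10197756] [ 1.  -1.1 -0.3  0.6 -0.8  0.7]
deck [0.53993991 0.04004361 0.08998976] [-0.5  0.6 -0.3  0.1 -0.2 -0.3 -0.1 -0.6  0.4 -1.5 -0.3  0.4 -1.   0.9]
unit [ 0.48024026  0.33244381 -2.2468319   0.03057455] -128.73398527724822 [ 1.   9.2  9.3 -0.8 -1.1 -9.1 -9.3  0.9]
unit [ 0.47639731  0.33160366 -2.21025035  0.01753249] -126.63801665225225 [-3.8 11.1  8.8 -4.5  4.1 -9.  -8.2  6.6 -0.6  4.4  5.8  1.7 -5.6 -1.8]
unit [ 0.480351    0.33248072 -2.25334876  0.00546583] -129.10737375251924 [-0.1 -0.   0.1 -0.   0.   0.1 -0.  -0. ]
unit [ 0.4719959   0.33514885 -2.01472383  0.01447385] -115.43517249341711 [-2.5  6.9  2.4  4.1  0.9 -2.4 -3.8  0.3 -7.4  9.3 11.2 -4.  -8.   2.3]
tray [[0.569, -0.184, 0.014], [0.616, -0.335, 0.014], [0.445, -0.383, 0.014], [0.399, -0.234, 0.014]] [ 0.50732636 -0.28381074  0.014     ] [0.1577278  0.17706391 0.15581245]
```

Run:
```python
from h import *
im=cv2.imread("pics/raw_top.png");sc=cv2.imread("pics/raw_scene.png")
def rz(a): return R.from_euler('z',a).as_matrix()
u=(.4804,.3325,0);A=rz(-2.2533)
P=np.array([A@np.array([x*.0425,y*.0245,.026])+u for x,y in((1,1),(1,-1),(-1,1),(-1,-1))])
print("scene screws pred (crop px)",((proj("scene",P)-[335,195])*8+[4,324]).round(0).tolist())
print("sink top",((proj("scene",np.array([A@np.array([x*.017,y*.017,.056])+u for x,y in((1,1),(1,-1),(-1,-1),(-1,1))]))-[335,195])*8+[4,324]).round(0).tolist())
# brass
for n,I,roi in(("top",im,(205,175,65,30)),("scene",sc,(230,185,65,35))):
    x,y,w,h=roi;H=cv2.cvtColor(cv2.resize(I[y:y+h,x:x+w],None,fx=8,fy=8,interpolation=cv2.INTER_CUBIC),cv2.COLOR_BGR2HSV)
    m=((H[...,0]>12)&(H[...,0]<32)&(H[...,1]>110)).astype(np.uint8)
    q=np.argwhere(m)[:,::-1].astype(np.float32);b=cv2.boxPoints(cv2.minAreaRect(q))
    b=(b+.5)/8-.5+[x,y];print(n,b.round(2).tolist())
    Ry=R.from_euler('y',-30,degrees=True).as_matrix()
    for yaw in(.08,.09,.1):
        pr=proj(n,np.array([rz(yaw)@Ry@np.array([xx,yy,zz])+[.5399,.040,.034] for xx,yy,zz in((0,.065,.003),(0,-.065,.003),(0,-.065,.018),(0,.065,.018))]))
        print(yaw,pr.round(1).tolist())
# deck high edge, top view
g=cv2.cvtColor(im,cv2.COLOR_BGR2HSV)[...,1].astype(float)
pts=[]
for x in range(218,256):
    col=g[135:165,x];i=np.where((col[:-1]>100)&(col[1:]<=100))[0][0];pts.append((x,135+i+(col[i]-100)/(col[i]-col[i+1])))
pts=np.array(pts);f=np.polyfit(*pts.T,1);e=[onz("top",(x,np.polyval(f,x)),.109) for x in(216,258)]
d=e[0]-e[1];print("high edge",e,"yaw",np.arctan2(-d[0],d[1]))
```

```text
scene screws pred (crop px) [[88.0, 445.0], [188.0, 385.0], [241.0, 614.0], [342.0, 549.0]]
sink top [[165.0, 444.0], [236.0, 401.0], [299.0, 467.0], [228.0, 512.0]]
top [[222.46, 186.61], [256.96, 183.18], [257.31, 186.68], [222.8, 190.11]]
0.08 [[222.2, 186.1], [257.0, 182.9], [257.2, 184.4], [222.2, 187.7]]
0.09 [[222.3, 186.3], [257.0, 182.7], [257.2, 184.2], [222.2, 187.9]]
0.1 [[222.3, 186.5], [256.9, 182.5], [257.2, 184.0], [222.3, 188.1]]
scene [[240.14, 200.39], [241.22, 194.71], [283.65, 202.81], [282.56, 208.48]]
0.08 [[282.7, 209.3], [240.5, 200.9], [241.0, 196.6], [283.5, 204.9]]
0.09 [[282.8, 209.1], [240.4, 201.1], [240.9, 196.7], [283.5, 204.7]]
0.1 [[282.8, 208.9], [240.4, 201.3], [240.8, 196.9], [283.5, 204.6]]
high edge [array([0.66693021, 0.12146597, 0.109     ]), array([ 0.67977215, -0.02955169,  0.109     ])] yaw 0.0848319225653839
```

```bash
python3 -m handwheel '[{"wz":-1},{"wz":-1},{"wz":-1},{"wz":-1},{"wz":-1},{"wz":-0.65},{"tx":1},{"tx":1},{"tx":1},{"tx":1},{"tx":1},{"tx":1},{"tx":1},{"tx":1},{"tx":1},{"tx":1},{"tx":1},{"tx":1},{"tx":1},{"tx":1}]' 1
python3 -m handwheel '[{"tx":1},{"tx":1},{"tx":1},{"tx":1},{"tx":1},{"tx":1},{"tx":1,"ty":-1},{"tx":1,"ty":-1},{"tx":1,"ty":-1},{"tx":1,"ty":-1},{"tx":1,"ty":-1},{"tx":1,"ty":-1},{"tx":1,"ty":-1},{"tx":1,"ty":-1},{"tx":1,"ty":-1},{"tx":1,"ty":-1},{"tx":1,"ty":-1},{"tx":1,"ty":-1},{"tx":1,"ty":-1},{"tx":1,"ty":-1}]'
cat >> h.py <<'E'
def pose():
    o=get_obs();q=o['tcp_rot'];return np.array(o['tcp_pos']),R.from_quat([q[1],q[2],q[3],q[0]])
def down(psi): # tool x at psi, z down
    c,s=np.cos(psi),np.sin(psi);return R.from_matrix(np.c_[[c,s,0],[s,-c,0],[0,0,-1]])
DO=np.array([.5385,.040,.034]);DY=.085
DR=R.from_euler('z',DY)*R.from_euler('y',-30,degrees=True)
def ondeck(x,y,h,rel): # grasp point at deck x,y,h; tool x at angle rel about deck z; returns tcp pose
    T=DR*down(rel);return DO+DR.apply([x,y,h+.1673]),T
def go(p,T):
    p0,T0=pose();print("turn",((T0.inv()*T).as_rotvec()/.1).round(2),"then shift",(T.inv().apply(p-p0)/.025).round(2),"shift first",(T0.inv().apply(p-p0)/.025).round(2))
E
python3 - <<'E'
from h import *
o=get_obs();print(o['t'],o['q'],o['tcp_pos'])
go(np.array([.479,.332,.215]),down(np.radians(50.9)))
E
```

```text
1.35 [-1.28480587e+00  1.15979321e-01  1.44157884e+00 -9.99620330e-06
  1.58400248e+00 -3.78092792e-02] [ 0.2147514  -0.63993245  0.40477323]
turn [ 0.    0.   -5.65] then shift [ 36.84 -16.32   7.59] shift first [ 22.39 -33.49   7.59]$[0]: bad value
$[0]: bad value
```

```bash
python3 -m handwheel '[{"tx":0,"ty":0,"tz":0,"wx":0,"wy":0,"wz":-1},{"tx":0,"ty":0,"tz":0,"wx":0,"wy":0,"wz":-1},{"tx":0,"ty":0,"tz":0,"wx":0,"wy":0,"wz":-1},{"tx":0,"ty":0,"tz":0,"wx":0,"wy":0,"wz":-1},{"tx":0,"ty":0,"tz":0,"wx":0,"wy":0,"wz":-1},{"tx":0,"ty":0,"tz":0,"wx":0,"wy":0,"wz":-0.65}]' 1
```

```text
t: 1.95
tcp_pos: [0.2148, -0.6399, 0.4048]
tcp_rot: [0.0, 0.902, 0.432, -0.0]
wrist_force: [-0.3, -0.1, -0.1]
grip_width: 0.995
finger_force: 0.0
```

```bash
python3 -m handwheel '[{"tx":1,"ty":0,"tz":0,"wx":0,"wy":0,"wz":0},{"tx":1,"ty":0,"tz":0,"wx":0,"wy":0,"wz":0},{"tx":1,"ty":0,"tz":0,"wx":0,"wy":0,"wz":0},{"tx":1,"ty":0,"tz":0,"wx":0,"wy":0,"wz":0},{"tx":1,"ty":0,"tz":0,"wx":0,"wy":0,"wz":0},{"tx":1,"ty":0,"tz":0,"wx":0,"wy":0,"wz":0},{"tx":1,"ty":0,"tz":0,"wx":0,"wy":0,"wz":0},{"tx":1,"ty":0,"tz":0,"wx":0,"wy":0,"wz":0},{"tx":1,"ty":0,"tz":0,"wx":0,"wy":0,"wz":0},{"tx":1,"ty":0,"tz":0,"wx":0,"wy":0,"wz":0},{"tx":1,"ty":0,"tz":0,"wx":0,"wy":0,"wz":0},{"tx":1,"ty":0,"tz":0,"wx":0,"wy":0,"wz":0},{"tx":1,"ty":0,"tz":0,"wx":0,"wy":0,"wz":0},{"tx":1,"ty":0,"tz":0,"wx":0,"wy":0,"wz":0},{"tx":1,"ty":0,"tz":0,"wx":0,"wy":0,"wz":0},{"tx":1,"ty":0,"tz":0,"wx":0,"wy":0,"wz":0},{"tx":1,"ty":0,"tz":0,"wx":0,"wy":0,"wz":0},{"tx":1,"ty":0,"tz":0,"wx":0,"wy":0,"wz":0},{"tx":1,"ty":0,"tz":0,"wx":0,"wy":0,"wz":0},{"tx":1,"ty":0,"tz":0,"wx":0,"wy":0,"wz":0}]'
python3 -m handwheel '[{"tx":1,"ty":-1,"tz":0,"wx":0,"wy":0,"wz":0},{"tx":1,"ty":-1,"tz":0,"wx":0,"wy":0,"wz":0},{"tx":1,"ty":-1,"tz":0,"wx":0,"wy":0,"wz":0},{"tx":1,"ty":-1,"tz":0,"wx":0,"wy":0,"wz":0},{"tx":1,"ty":-1,"tz":0,"wx":0,"wy":0,"wz":0},{"tx":1,"ty":-1,"tz":0,"wx":0,"wy":0,"wz":0},{"tx":1,"ty":-1,"tz":0,"wx":0,"wy":0,"wz":0},{"tx":1,"ty":-1,"tz":0,"wx":0,"wy":0,"wz":0},{"tx":1,"ty":-1,"tz":0,"wx":0,"wy":0,"wz":0},{"tx":1,"ty":-1,"tz":0,"wx":0,"wy":0,"wz":0},{"tx":1,"ty":-1,"tz":0,"wx":0,"wy":0,"wz":0},{"tx":1,"ty":-1,"tz":0,"wx":0,"wy":0,"wz":0},{"tx":1,"ty":-1,"tz":0,"wx":0,"wy":0,"wz":0},{"tx":1,"ty":-1,"tz":0,"wx":0,"wy":0,"wz":0},{"tx":1,"ty":-1,"tz":0,"wx":0,"wy":0,"wz":0},{"tx":1,"ty":-1,"tz":0,"wx":0,"wy":0,"wz":0}]'
python3 - <<'E'
from h import *
o=get_obs();print(o['t'],o['q'],o['tcp_pos'])
go(np.array([.479,.332,.2155]),down(np.radians(50.9)))
E
```

```text
t: 3.95
tcp_pos: [0.5305, -0.2509, 0.4049]
tcp_rot: [0.0, 0.903, 0.43, 0.0]
wrist_force: [-0.0, -0.6, -0.9]
grip_width: 1.001
finger_force: 0.0
t: 5.55
tcp_pos: [0.4711, 0.3124, 0.4049]
tcp_rot: [-0.0, 0.903, 0.43, 0.0]
wrist_force: [0.1, 0.1, -0.5]
grip_width: 0.995
finger_force: 0.0
5.55 [ 5.40374729e-01 -1.23839272e-01  1.68046076e+00 -2.18213269e-05
  1.58456831e+00  1.22226556e+00] [0.47108314 0.3123553  0.40492303]
turn [ 0.   -0.    0.01] then shift [ 0.81 -0.25  7.58] shift first [ 0.81 -0.25  7.58]
```

```bash
python3 -m handwheel '[{"tx":0.81,"ty":-0.25,"tz":1,"wx":0,"wy":0,"wz":0},{"tx":0,"ty":0,"tz":1,"wx":0,"wy":0,"wz":0},{"tx":0,"ty":0,"tz":1,"wx":0,"wy":0,"wz":0},{"tx":0,"ty":0,"tz":1,"wx":0,"wy":0,"wz":0},{"tx":0,"ty":0,"tz":1,"wx":0,"wy":0,"wz":0},{"tx":0,"ty":0,"tz":1,"wx":0,"wy":0,"wz":0},{"tx":0,"ty":0,"tz":0.8,"wx":0,"wy":0,"wz":0},{"tx":0,"ty":0,"tz":0.5,"wx":0,"wy":0,"wz":0},{"tx":0,"ty":0,"tz":0.28,"wx":0,"wy":0,"wz":0}]'
python3 - <<'E'
from h import *
I=get_image("scene")[:,:,::-1]
cv2.imwrite("pics/g1.png",cv2.resize(I[150:260,290:420],None,fx=5,fy=5,interpolation=cv2.INTER_CUBIC))
go(np.array([.479,.332,.2155]),down(np.radians(50.9)))
E
```

```text
t: 6.45
tcp_pos: [0.4794, 0.3305, 0.2144]
tcp_rot: [0.0, 0.903, 0.43, -0.0]
wrist_force: [-0.0, -0.0, 0.1]
grip_width: 1.0
finger_force: 0.0
turn [-0.    0.01  0.  ] then shift [ 0.04 -0.05 -0.07] shift first [ 0.04 -0.05 -0.07]
```

View pics/g1.png

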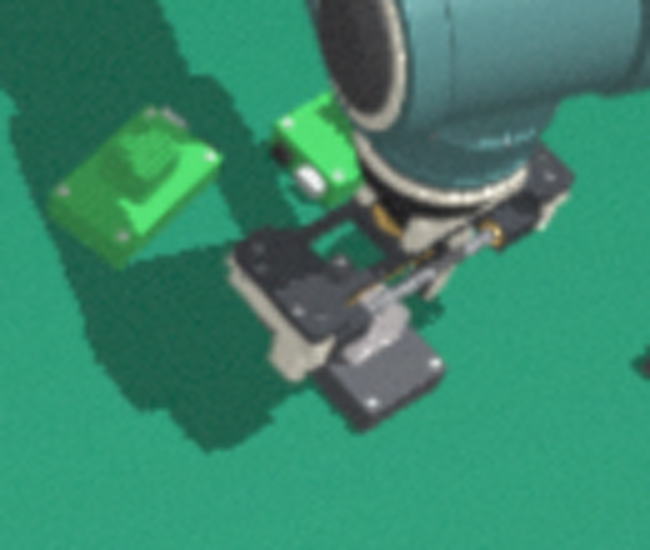

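The gripper straddles the sink, at crop (375,330), with the greens clear. Closing.

```bash
python3 -m handwheel '[{"tx":0,"ty":0,"tz":-0.04,"wx":0,"wy":0,"wz":0},{"tx":0,"ty":0,"tz":0,"wx":0,"wy":0,"wz":0},{"tx":0,"ty":0,"tz":0,"wx":0,"wy":0,"wz":0},{"tx":0,"ty":0,"tz":0,"wx":0,"wy":0,"wz":0},{"tx":0,"ty":0,"tz":0,"wx":0,"wy":0,"wz":0},{"tx":0,"ty":0,"tz":0,"wx":0,"wy":0,"wz":0},{"tx":0,"ty":0,"tz":0,"wx":0,"wy":0,"wz":0},{"tx":0,"ty":0,"tz":0,"wx":0,"wy":0,"wz":0}]' -1
python3 - <<'E'
from h import *
o=get_obs();print(o['tcp_pos'],o['grip_width'],o['finger_force'])
E
```

```text
t: 7.3
tcp_pos: [0.4794, 0.3306, 0.2162]
tcp_rot: [-0.0, 0.903, 0.43, -0.0]
wrist_force: [-1.0, 0.3, -0.1]
grip_width: 0.364
finger_force: 28.5
[0.47944853 0.3305523  0.21624267] 0.364200446668658 28.495436310768127
```

```bash
python3 -m handwheel '[{"tx":0,"ty":0,"tz":-0.4,"wx":0,"wy":0,"wz":0},{"tx":0,"ty":0,"tz":-1,"wx":0,"wy":0,"wz":0},{"tx":0,"ty":0,"tz":-1,"wx":0,"wy":0,"wz":0},{"tx":0,"ty":0,"tz":-1,"wx":0,"wy":0,"wz":0},{"tx":0,"ty":0,"tz":-1,"wx":0,"wy":0,"wz":0},{"tx":0,"ty":0,"tz":-1,"wx":0,"wy":0,"wz":0},{"tx":0,"ty":0,"tz":-1,"wx":0,"wy":0,"wz":0},{"tx":0,"ty":0,"tz":-1,"wx":0,"wy":0,"wz":0},{"tx":0,"ty":0,"tz":0,"wx":0,"wy":0,"wz":0}]'
python3 - <<'E'
from h import *
print(get_obs()['finger_force'])
go(*ondeck(.06,0,.0489+.04,np.pi/2))
E
```

```text
t: 8.2
tcp_pos: [0.4794, 0.3305, 0.4051]
tcp_rot: [-0.0, 0.903, 0.43, 0.002]
wrist_force: [0.4, 0.3, -4.3]
grip_width: 0.365
finger_force: 30.0
29.99761551618576
turn [-4.94  1.97 -7.5 ] then shift [-11.78  -3.84   3.29] shift first [-9.67  6.96  4.73]
```

```bash
python3 -m handwheel '[{"tx":0,"ty":0,"tz":0,"wx":-0.549,"wy":0.219,"wz":-0.833},{"tx":0,"ty":0,"tz":0,"wx":-0.549,"wy":0.219,"wz":-0.833},{"tx":0,"ty":0,"tz":0,"wx":-0.549,"wy":0.219,"wz":-0.833},{"tx":0,"ty":0,"tz":0,"wx":-0.549,"wy":0.219,"wz":-0.833},{"tx":0,"ty":0,"tz":0,"wx":-0.549,"wy":0.219,"wz":-0.833},{"tx":0,"ty":0,"tz":0,"wx":-0.549,"wy":0.219,"wz":-0.833},{"tx":0,"ty":0,"tz":0,"wx":-0.549,"wy":0.219,"wz":-0.833},{"tx":0,"ty":0,"tz":0,"wx":-0.549,"wy":0.219,"wz":-0.833},{"tx":0,"ty":0,"tz":0,"wx":-0.549,"wy":0.219,"wz":-0.833}]'
python3 -m handwheel '[{"tx":-1,"ty":-0.32,"tz":0,"wx":0,"wy":0,"wz":0},{"tx":-1,"ty":-0.32,"tz":0,"wx":0,"wy":0,"wz":0},{"tx":-1,"ty":-0.32,"tz":0,"wx":0,"wy":0,"wz":0},{"tx":-1,"ty":-0.32,"tz":0,"wx":0,"wy":0,"wz":0},{"tx":-1,"ty":-0.32,"tz":0,"wx":0,"wy":0,"wz":0},{"tx":-1,"ty":-0.32,"tz":0,"wx":0,"wy":0,"wz":0},{"tx":-1,"ty":-0.32,"tz":0,"wx":0,"wy":0,"wz":0},{"tx":-1,"ty":-0.32,"tz":0,"wx":0,"wy":0,"wz":0},{"tx":-1,"ty":-0.32,"tz":0.3,"wx":0,"wy":0,"wz":0},{"tx":-1,"ty":-0.32,"tz":0.5,"wx":0,"wy":0,"wz":0},{"tx":-1,"ty":-0.32,"tz":0.8,"wx":0,"wy":0,"wz":0},{"tx":-0.78,"ty":-0.32,"tz":0.8,"wx":0,"wy":0,"wz":0},{"tx":0,"ty":0,"tz":0.7,"wx":0,"wy":0,"wz":0},{"tx":0,"ty":0,"tz":0,"wx":0,"wy":0,"wz":0}]'
python3 - <<'E'
from h import *
go(*ondeck(.05,0,.0489,np.pi/2))
I={n:get_image(n)[:,:,::-1] for n in("top","scene")}
a=cv2.resize(I["top"][130:215,195:280],(390,390),interpolation=cv2.INTER_CUBIC);b=cv2.resize(I["scene"][160:260,210:310],(390,390),interpolation=cv2.INTER_CUBIC)
cv2.imwrite("pics/d1.png",np.hstack([a,b]));o=get_obs();print(o['wrist_force'],o['q'])
E
```

```text
t: 9.1
tcp_pos: [0.4792, 0.3305, 0.3994]
tcp_rot: [0.175, 0.652, 0.713, 0.188]
wrist_force: [-0.3, -0.1, -4.3]
grip_width: 0.365
finger_force: 30.0
t: 10.5
tcp_pos: [0.4593, 0.0325, 0.2833]
tcp_rot: [0.173, 0.655, 0.712, 0.186]
wrist_force: [0.4, 1.2, -3.8]
grip_width: 0.364
finger_force: 30.0
turn [-0.1   0.02 -0.  ] then shift [ 0.03 -0.23  1.58] shift first [ 0.03 -0.21  1.58]
[-0.22927178  0.55346245 -4.54320018] [ 0.00743887 -0.45401379  2.15849449  0.04604757  0.92129562 -0.09613728]
```

View pics/d1.png

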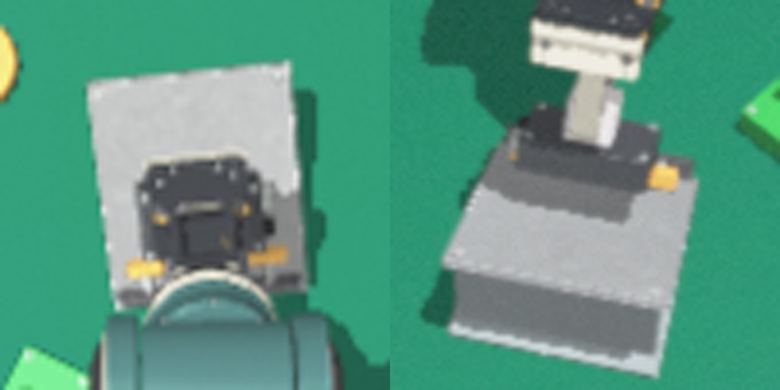

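The unit hangs aligned over the deck in both views, sockets toward the right in the top view, about 40 mm up and centred on the bar (brass shows on both sides). Lowering to contact.

```bash
python3 -m handwheel '[{"tx":0,"ty":0,"tz":0.3,"wx":-0.1,"wy":0.02,"wz":0},{"tx":0,"ty":0,"tz":0.6,"wx":0,"wy":0,"wz":0},{"tx":0,"ty":0,"tz":0.35,"wx":0,"wy":0,"wz":0},{"tx":0,"ty":0,"tz":0.1,"wx":0,"wy":0,"wz":0},{"tx":0,"ty":0,"tz":0,"wx":0,"wy":0,"wz":0}]'
cat >> h.py <<'E'
def st(rel):
    o=get_obs();p,T=pose();g=DR.inv().apply(p-DO)-[0,0,.1673];f=DR.inv().apply(o['wrist_force'])
    print("t",o['t'],"deck xyz mm",(g*1e3).round(2),"underside",round((g[2]-.0489)*1e3,2),"F deck",f.round(1),"turn left",((T.inv()*(DR*down(rel))).as_rotvec()/.1).round(3),"finger",round(o['finger_force'],1),o['grip_width'].round(3))
E
python3 -c "
from h import *
st(np.pi/2)"
```

```text
t: 11.1
tcp_pos: [0.4766, 0.0347, 0.2576]
tcp_rot: [0.177, 0.652, 0.711, 0.192]
wrist_force: [-0.5, 0.3, -3.2]
grip_width: 0.368
finger_force: 30.0Traceback (most recent call last):
  File "<string>", line 3, in <module>
    st(np.pi/2)
    ~~^^^^^^^^^
  File "h.py", line 31, in st
    print("t",o['t'],"deck xyz mm",(g*1e3).round(2),"underside",round((g[2]-.0489)*1e3,2),"F deck",f.round(1),"turn left",((T.inv()*(DR*down(rel))).as_rotvec()/.1).round(3),"finger",round(o['finger_force'],1),o['grip_width'].round(3))
                                                                                                                                                                                                                 ^^^^^^^^^^^^^^^^^^^^^
AttributeError: 'float' object has no attribute 'round'
```

```bash
sed -i "s/,o\['grip_width'\].round(3)//" h.py
python3 -c "
from h import *
st(np.pi/2)"
python3 -m handwheel '[{"tx":0,"ty":0,"tz":0.08,"wx":0,"wy":0,"wz":0},{"tx":0,"ty":0,"tz":0.08,"wx":0,"wy":0,"wz":0},{"tx":0,"ty":0,"tz":0,"wx":0,"wy":0,"wz":0}]'
python3 -c "
from h import *
st(np.pi/2)"
```

```text
t 11.1 deck xyz mm [ 5.803e+01 -4.000e-02  5.740e+01] underside 8.5 F deck [-2.   0.3 -2.6] turn left [ 0.052 -0.004  0.011] finger 30.0
t: 11.4
tcp_pos: [0.4786, 0.0347, 0.2544]
tcp_rot: [0.177, 0.653, 0.711, 0.193]
wrist_force: [1.1, 0.3, -4.1]
grip_width: 0.364
finger_force: 30.0
t 11.4 deck xyz mm [58.13 -0.21 53.58] underside 4.68 F deck [-1.1  0.2 -4.2] turn left [ 0.058 -0.002  0.009] finger 30.0
```

```bash
python3 -m handwheel '[{"tx":0,"ty":0,"tz":0.06,"wx":0.05,"wy":0,"wz":0},{"tx":0,"ty":0,"tz":0.04,"wx":0,"wy":0,"wz":0},{"tx":0,"ty":0,"tz":0,"wx":0,"wy":0,"wz":0}]'
python3 -c "
from h import *
st(np.pi/2)"
python3 -m handwheel '[{"tx":0,"ty":0,"tz":0.04,"wx":0,"wy":0,"wz":0},{"tx":0,"ty":0,"tz":0,"wx":0,"wy":0,"wz":0}]'
python3 -c "
from h import *
st(np.pi/2)"
python3 -m handwheel '[{"tx":0,"ty":0,"tz":0.03,"wx":0,"wy":0,"wz":0},{"tx":0,"ty":0,"tz":0,"wx":0,"wy":0,"wz":0}]'
python3 -c "
from h import *
st(np.pi/2)"
```

```text
t: 11.7
tcp_pos: [0.4799, 0.0348, 0.252]
tcp_rot: [0.175, 0.653, 0.712, 0.191]
wrist_force: [0.0, 0.4, -5.0]
grip_width: 0.362
finger_force: 30.0
t 11.7 deck xyz mm [58.06 -0.22 50.92] underside 2.02 F deck [-2.5  0.4 -4.4] turn left [ 0.004 -0.002  0.009] finger 30.0
t: 11.9
tcp_pos: [0.4804, 0.0348, 0.2512]
tcp_rot: [0.175, 0.653, 0.712, 0.191]
wrist_force: [-0.5, -0.5, -4.4]
grip_width: 0.361
finger_force: 30.0
t 11.9 deck xyz mm [58.06 -0.22 49.96] underside 1.06 F deck [-2.7 -0.4 -3.6] turn left [ 0.006 -0.002  0.008] finger 30.0
t: 12.1
tcp_pos: [0.4808, 0.0349, 0.2505]
tcp_rot: [0.175, 0.653, 0.712, 0.191]
wrist_force: [-0.5, -0.0, -4.2]
grip_width: 0.367
finger_force: 30.0
t 12.1 deck xyz mm [58.07 -0.23 49.22] underside 0.32 F deck [-2.5 -0.  -3.3] turn left [ 0.006 -0.001  0.009] finger 30.0
```

```bash
python3 -m handwheel '[{"tx":0,"ty":0,"tz":0.02,"wx":0,"wy":0,"wz":0},{"tx":0,"ty":0,"tz":0,"wx":0,"wy":0,"wz":0}]' >/dev/null
python3 -c "
from h import *
st(np.pi/2)"
python3 -m handwheel '[{"tx":0,"ty":0,"tz":0.02,"wx":0,"wy":0,"wz":0},{"tx":0,"ty":0,"tz":0,"wx":0,"wy":0,"wz":0}]'>/dev/null
python3 -c "
from h import *
st(np.pi/2)"
python3 -m handwheel '[{"tx":0,"ty":0,"tz":0.02,"wx":0,"wy":0,"wz":0},{"tx":0,"ty":0,"tz":0,"wx":0,"wy":0,"wz":0}]'>/dev/null
python3 -c "
from h import *
st(np.pi/2)"
```

```text
t 12.3 deck xyz mm [58.07 -0.23 48.76] underside -0.14 F deck [-1.9  0.6 -3.4] turn left [ 0.006 -0.001  0.009] finger 30.0
t 12.5 deck xyz mm [58.08 -0.21 48.25] underside -0.65 F deck [-1.4  0.3 -3.7] turn left [ 0.006 -0.002  0.009] finger 30.0
t 12.7 deck xyz mm [58.1  -0.22 47.77] underside -1.13 F deck [-2.   0.1 -3.3] turn left [ 0.006 -0.002  0.009] finger 30.0
```

```bash
python3 -m handwheel '[{"tx":0,"ty":0,"tz":0.02,"wx":0,"wy":0,"wz":0},{"tx":0,"ty":0,"tz":0,"wx":0,"wy":0,"wz":0}]' >/dev/null
python3 -c "
from h import *
st(np.pi/2)"
python3 -m handwheel '[{"tx":0,"ty":0,"tz":0.02,"wx":0,"wy":0,"wz":0},{"tx":0,"ty":0,"tz":0,"wx":0,"wy":0,"wz":0}]'>/dev/null
python3 -c "
from h import *
st(np.pi/2)"
python3 -m handwheel '[{"tx":0,"ty":0,"tz":0.02,"wx":0,"wy":0,"wz":0},{"tx":0,"ty":0,"tz":0,"wx":0,"wy":0,"wz":0}]'>/dev/null
python3 -c "
from h import *
st(np.pi/2)"
```

```text
t 12.9 deck xyz mm [58.24 -0.22 47.74] underside -1.16 F deck [-7.5  0.2  9.6] turn left [ 0.003 -0.001  0.009] finger 30.0
t 13.1 deck xyz mm [58.32 -0.21 47.69] underside -1.21 F deck [-13.   -0.   24.7] turn left [-0.002 -0.002  0.01 ] finger 30.0
t 13.3 deck xyz mm [58.41 -0.23 47.59] underside -1.31 F deck [-18.1  -0.8  36.2] turn left [-0.006 -0.001  0.011] finger 30.0
```

```bash
python3 -m handwheel '[{"tx":0,"ty":0,"tz":-0.055,"wx":0,"wy":0,"wz":0},{"tx":0,"ty":-0.3,"tz":0,"wx":0,"wy":0,"wz":0},{"tx":0,"ty":-0.4,"tz":0,"wx":0,"wy":0,"wz":0},{"tx":0,"ty":-0.25,"tz":0,"wx":0,"wy":0,"wz":0},{"tx":0,"ty":0,"tz":0,"wx":0,"wy":0,"wz":0}]' >/dev/null
python3 -c "
from h import *
st(np.pi/2)"
python3 -m handwheel '[{"tx":0,"ty":-0.1,"tz":0,"wx":0,"wy":0,"wz":0},{"tx":0,"ty":0,"tz":0,"wx":0,"wy":0,"wz":0}]'>/dev/null
python3 -c "
from h import *
st(np.pi/2)"
python3 -m handwheel '[{"tx":0,"ty":-0.1,"tz":0,"wx":0,"wy":0,"wz":0},{"tx":0,"ty":0,"tz":0,"wx":0,"wy":0,"wz":0}]'>/dev/null
python3 -c "
from h import *
st(np.pi/2)"
```

```text
t 13.8 deck xyz mm [33.35 -0.24 47.62] underside -1.28 F deck [-6.5 -0.7  4.7] turn left [-0.001 -0.001  0.009] finger 30.0
t 14.0 deck xyz mm [31.66 -0.22 47.62] underside -1.28 F deck [-2.8 -0.3  2.4] turn left [ 0.004 -0.002  0.009] finger 30.0
t 14.2 deck xyz mm [29.4  -0.24 47.68] underside -1.22 F deck [ 0.4  0.9 -0.7] turn left [ 0.011 -0.001  0.009] finger 30.0
```

```bash
python3 -m handwheel '[{"tx":0,"ty":-0.08,"tz":0.01,"wx":0,"wy":0,"wz":0},{"tx":0,"ty":0,"tz":0,"wx":0,"wy":0,"wz":0},{"tx":0,"ty":0,"tz":0,"wx":0,"wy":0,"wz":0}]'>/dev/null
python3 -c "
from h import *
st(np.pi/2)"
python3 -m handwheel '[{"tx":0,"ty":-0.08,"tz":0.005,"wx":0,"wy":0,"wz":0},{"tx":0,"ty":0,"tz":0,"wx":0,"wy":0,"wz":0},{"tx":0,"ty":0,"tz":0,"wx":0,"wy":0,"wz":0}]'>/dev/null
python3 - <<'E'
from h import *
st(np.pi/2)
I={n:get_image(n)[:,:,::-1] for n in("top","scene")}
a=cv2.resize(I["top"][165:205,210:270],(600,400)[:2],interpolation=cv2.INTER_CUBIC)[:295];b=cv2.resize(I["scene"][180:230,230:300],(600,430),interpolation=cv2.INTER_CUBIC)[:300]
cv2.imwrite("pics/p1.png",np.vstack([a,b]))
E
```

```text
t 14.5 deck xyz mm [27.76 -0.26 47.7 ] underside -1.2 F deck [3.6 0.8 2.5] turn left [ 0.018 -0.001  0.008] finger 30.0
t 14.8 deck xyz mm [25.8  -0.24 47.7 ] underside -1.2 F deck [4.2 1.7 4.4] turn left [ 0.021 -0.001  0.009] finger 30.0
```

View pics/p1.png

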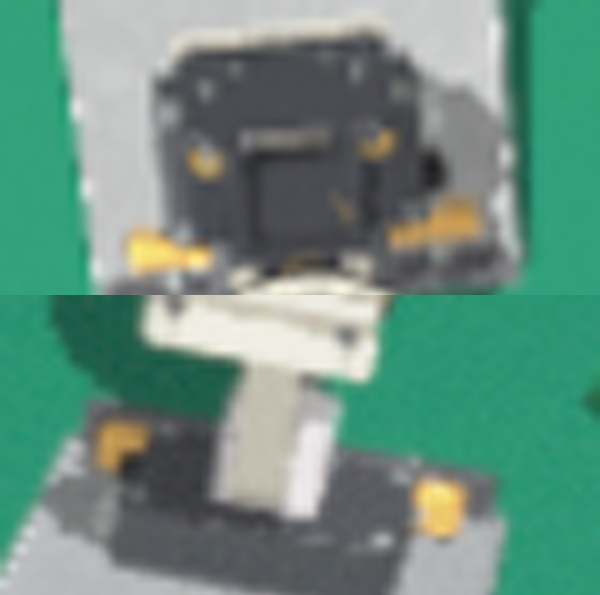

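The long side is against the bar with the brass ends still showing at both sides: scene crop right end (440,508), left end (120,445). I'll measure how far the bar has moved from the shift of its right end against the first picture.

```bash
cat >> h.py <<'E'
def edges(I,n,ys,lo=-.045,hi=.03):
    # along deck-x line at lateral y, z=.0105: find brass centre (deck x) by saturation/hue weight
    out=[]
    for y in ys:
        xs=np.arange(lo,hi,.0003);P=DO+DR.apply(np.c_[xs,np.full_like(xs,y),np.full_like(xs,.003)])
        uv=proj(n,P).astype(np.float32);v=cv2.remap(I,uv[None,:,0],uv[None,:,1],cv2.INTER_LINEAR)[0].astype(float)
        w=np.clip(v[:,2]-v[:,0]-20,0,None) # R-B
        k=w>.5*w.max();out.append((xs[k].min()*1e3,xs[k].max()*1e3,w.max()))
    return np.array(out).round(1)
E
python3 - <<'E'
from h import *
for n in("scene","top"):
    ref=cv2.imread(f"pics/raw_{n}.png");now=np.ascontiguousarray(get_image(n)[:,:,::-1])
    for ys in([.055,.058,.061],[-.061,-.064]): print(n,ys,edges(ref,n,ys).tolist(),edges(now,n,ys).tolist())
st(np.pi/2)
E
```

```text
scene [0.055, 0.058, 0.061] [[-38.1, -0.9, 111.0], [-38.1, -1.2, 111.0], [-37.8, -2.1, 98.0]] [[-43.2, -6.3, 109.0], [-43.5, -6.3, 112.0], [-41.7, -7.8, 98.0]]
scene [-0.061, -0.064] [[-37.5, -2.1, 111.0], [-37.5, -2.4, 110.0]] [[-42.0, -9.9, 85.0], [-41.7, -10.2, 91.0]]
top [0.055, 0.058, 0.061] [[-13.5, 0.3, 113.0], [-14.7, 0.6, 110.0], [-14.7, 0.3, 104.0]] [[-20.4, -7.2, 113.0], [-20.4, -5.7, 111.0], [-20.4, -5.1, 105.0]]
top [-0.061, -0.064] [[-13.2, 0.0, 111.0], [-13.2, -1.2, 87.0]] [[-18.9, -7.2, 90.0], [-18.6, -8.4, 65.0]]
t 15.0 deck xyz mm [25.83 -0.26 47.71] underside -1.19 F deck [4.5 1.2 4.4] turn left [ 0.021 -0.001  0.009] finger 30.0
```

The bar is about 5.7 mm in, so 2.4 mm more.

```bash
python3 -m handwheel '[{"tx":0,"ty":-0.05,"tz":0,"wx":0,"wy":0,"wz":0},{"tx":0,"ty":-0.045,"tz":0,"wx":0,"wy":0,"wz":0},{"tx":0,"ty":0,"tz":0,"wx":0,"wy":0,"wz":0},{"tx":0,"ty":0,"tz":0,"wx":0,"wy":0,"wz":0},{"tx":0,"ty":0,"tz":0,"wx":0,"wy":0,"wz":0},{"tx":0,"ty":0,"tz":0,"wx":0,"wy":0,"wz":0}]'>/dev/null
python3 - <<'E'
from h import *
st(np.pi/2)
for n in("scene","top"):
    ref=cv2.imread(f"pics/raw_{n}.png");now=np.ascontiguousarray(get_image(n)[:,:,::-1])
    for ys in([.055,.058,.061],[-.061,-.064]): print(n,ys,(edges(now,n,ys)-edges(ref,n,ys)).round(1).tolist())
E
```

```text
t 15.6 deck xyz mm [23.46 -0.26 47.7 ] underside -1.2 F deck [3.9 0.4 4.2] turn left [ 0.021 -0.001  0.009] finger 30.0
scene [0.055, 0.058, 0.061] [[-6.9, -9.9, -2.0], [-6.6, -9.0, -1.0], [-6.0, -7.8, 2.0]]
scene [-0.061, -0.064] [[-6.3, -9.0, -20.0], [-5.7, -8.1, -18.0]]
top [0.055, 0.058, 0.061] [[-10.2, -9.0, -5.0], [-9.3, -8.4, 0.0], [-9.0, -8.1, 0.0]]
top [-0.061, -0.064] [[-9.0, -8.7, -22.0], [-8.4, -8.7, -22.0]]
```

The bar is about 8.3 mm in. I'll hold briefly, back off, lift and turn.

```bash
python3 -m handwheel '[{"tx":0,"ty":0,"tz":0,"wx":0,"wy":0,"wz":0},{"tx":0,"ty":0,"tz":0,"wx":0,"wy":0,"wz":0},{"tx":0,"ty":0,"tz":0,"wx":0,"wy":0,"wz":0},{"tx":0,"ty":0.2,"tz":0,"wx":0,"wy":0,"wz":0},{"tx":0,"ty":0.4,"tz":0,"wx":0,"wy":0,"wz":0},{"tx":0,"ty":0.4,"tz":-0.1,"wx":0,"wy":0,"wz":0},{"tx":0,"ty":0.5,"tz":-0.4,"wx":0,"wy":0,"wz":0},{"tx":0,"ty":0.5,"tz":-0.5,"wx":0,"wy":0,"wz":0},{"tx":0,"ty":0,"tz":-0.5,"wx":0,"wy":0,"wz":0}]'>/dev/null
python3 -m handwheel '[{"tx":0,"ty":0,"tz":0,"wx":0,"wy":0,"wz":-1},{"tx":0,"ty":0,"tz":0,"wx":0,"wy":0,"wz":-1},{"tx":0,"ty":0,"tz":0,"wx":0,"wy":0,"wz":-1},{"tx":0,"ty":0,"tz":0,"wx":0,"wy":0,"wz":-1},{"tx":0,"ty":0,"tz":0,"wx":0,"wy":0,"wz":-1},{"tx":0,"ty":0,"tz":0,"wx":0,"wy":0,"wz":-1},{"tx":0,"ty":0,"tz":0,"wx":0,"wy":0,"wz":-1},{"tx":0,"ty":0,"tz":0,"wx":0,"wy":0,"wz":-1},{"tx":0,"ty":0,"tz":0,"wx":0,"wy":0,"wz":-1},{"tx":0,"ty":0,"tz":0,"wx":0,"wy":0,"wz":-1},{"tx":0,"ty":0,"tz":0,"wx":0,"wy":0,"wz":-1},{"tx":0,"ty":0,"tz":0,"wx":0,"wy":0,"wz":-1},{"tx":0,"ty":0,"tz":0,"wx":0,"wy":0,"wz":-1},{"tx":0,"ty":0,"tz":0,"wx":0,"wy":0,"wz":-1},{"tx":0,"ty":0,"tz":0,"wx":0,"wy":0,"wz":-1},{"tx":0,"ty":0,"tz":0,"wx":0,"wy":0,"wz":-0.71},{"tx":0,"ty":0,"tz":0,"wx":0,"wy":0,"wz":0}]'
python3 - <<'E'
from h import *
st(np.pi);go(*ondeck(.058,0,.0489,np.pi))
print(get_obs()['q'])
E
```

```text
t: 18.3
tcp_pos: [0.4754, 0.0344, 0.2893]
tcp_rot: [0.259, -0.042, 0.965, 0.011]
wrist_force: [-0.5, -0.7, -3.7]
grip_width: 0.363
finger_force: 30.0
t 18.3 deck xyz mm [72.79 -0.21 85.52] underside 36.62 F deck [-2.3 -0.6 -2.9] turn left [0.001 0.008 0.024] finger 30.0
turn [0.   0.01 0.02] then shift [0.59 0.01 1.46] shift first [0.59 0.01 1.46]
[ 0.00947732 -0.41384252  2.12689158  0.04818875  0.90592292 -1.66830096]
```

```bash
python3 -m handwheel '[{"tx":0,"ty":0,"tz":0.4,"wx":0,"wy":0,"wz":0},{"tx":0,"ty":0,"tz":0.5,"wx":0,"wy":0,"wz":0},{"tx":0,"ty":0,"tz":0.35,"wx":0,"wy":0,"wz":0},{"tx":0,"ty":0,"tz":0.15,"wx":0,"wy":0,"wz":0},{"tx":0,"ty":0,"tz":0.07,"wx":0,"wy":0,"wz":0},{"tx":0,"ty":0,"tz":0,"wx":0,"wy":0,"wz":0}]'>/dev/null
python3 -c "
from h import *
st(np.pi)"
python3 -m handwheel '[{"tx":0,"ty":0,"tz":0.02,"wx":0,"wy":0,"wz":0},{"tx":0,"ty":0,"tz":0,"wx":0,"wy":0,"wz":0}]'>/dev/null
python3 -c "
from h import *
st(np.pi)"
```

```text
t 18.9 deck xyz mm [72.97 -0.19 47.8 ] underside -1.1 F deck [-1.8 -0.4 -3.9] turn left [ 0.002 -0.     0.008] finger 30.0
t 19.1 deck xyz mm [73.07 -0.21 47.64] underside -1.26 F deck [-2.5  1.3 -3.2] turn left [0.001 0.009 0.01 ] finger 30.0
```

```bash
python3 -m handwheel '[{"tx":0,"ty":0,"tz":0.01,"wx":0,"wy":0,"wz":0},{"tx":0,"ty":0,"tz":0,"wx":0,"wy":0,"wz":0}]'>/dev/null
python3 -c "
from h import *
st(np.pi)"
python3 -m handwheel '[{"tx":0.3,"ty":0,"tz":0,"wx":0,"wy":0,"wz":0},{"tx":0.3,"ty":0,"tz":0,"wx":0,"wy":0,"wz":0},{"tx":0.2,"ty":0,"tz":0,"wx":0,"wy":0,"wz":0},{"tx":0.1,"ty":0,"tz":0,"wx":0,"wy":0,"wz":0},{"tx":0.1,"ty":0,"tz":0,"wx":0,"wy":0,"wz":0},{"tx":0,"ty":0,"tz":0,"wx":0,"wy":0,"wz":0}]'>/dev/null
python3 -c "
from h import *
st(np.pi)"
```

```text
t 19.3 deck xyz mm [73.01 -0.2  47.37] underside -1.53 F deck [-1.4  0.3 -3.2] turn left [0.001 0.008 0.011] finger 30.0
t 19.9 deck xyz mm [47.91 -0.24 47.41] underside -1.49 F deck [ 0.9 -1.  -3.5] turn left [0.001 0.011 0.011] finger 30.0
```

```bash
python3 -m handwheel '[{"tx":-0.15,"ty":0,"tz":0,"wx":0,"wy":0,"wz":0},{"tx":0,"ty":0,"tz":0.01,"wx":0,"wy":0,"wz":0},{"tx":0,"ty":0,"tz":0,"wx":0,"wy":0,"wz":0}]'>/dev/null
python3 -c "
from h import *
st(np.pi)"
python3 -m handwheel '[{"tx":0,"ty":0,"tz":0.01,"wx":0,"wy":0,"wz":0},{"tx":0,"ty":0,"tz":0,"wx":0,"wy":0,"wz":0}]'>/dev/null
python3 -c "
from h import *
st(np.pi)"
python3 -m handwheel '[{"tx":0,"ty":0,"tz":0.01,"wx":0,"wy":0,"wz":0},{"tx":0,"ty":0,"tz":0,"wx":0,"wy":0,"wz":0}]'>/dev/null
python3 -c "
from h import *
st(np.pi)"
```

```text
t 20.2 deck xyz mm [52.25 -0.22 47.29] underside -1.61 F deck [ 0.6 -0.7  0.2] turn left [0.001 0.014 0.011] finger 30.0
t 20.4 deck xyz mm [52.2  -0.22 47.24] underside -1.66 F deck [-1.  -0.2  7. ] turn left [0.001 0.016 0.012] finger 30.0
t 20.6 deck xyz mm [52.27 -0.2  47.23] underside -1.67 F deck [-3.1  1.4 13.1] turn left [0.002 0.015 0.012] finger 30.0
```

```bash
python3 -m handwheel '[{"tx":0,"ty":0,"tz":-0.015,"wx":0,"wy":0,"wz":0},{"tx":0.1,"ty":0,"tz":0,"wx":0,"wy":0,"wz":0},{"tx":0.1,"ty":0,"tz":0,"wx":0,"wy":0,"wz":0},{"tx":0.08,"ty":0,"tz":0,"wx":0,"wy":0,"wz":0},{"tx":0.05,"ty":0,"tz":0,"wx":0,"wy":0,"wz":0},{"tx":0,"ty":0,"tz":0,"wx":0,"wy":0,"wz":0},{"tx":0,"ty":0,"tz":0,"wx":0,"wy":0,"wz":0}]'>/dev/null
python3 - <<'E'
from h import *
st(np.pi)
for n in("scene","top"):
    ref=cv2.imread(f"pics/raw_{n}.png");now=np.ascontiguousarray(get_image(n)[:,:,::-1])
    for ys in([.045,.05,.055,.058,.061],[-.045,-.055,-.061]): print(n,ys,(edges(now,n,ys)-edges(ref,n,ys)).round(1).tolist())
I={n:get_image(n)[:,:,::-1] for n in("top","scene")}
a=cv2.resize(I["top"][135:205,205:275],(390,390),interpolation=cv2.INTER_CUBIC);b=cv2.resize(I["scene"][170:240,230:300],(390,390),interpolation=cv2.INTER_CUBIC)
cv2.imwrite("pics/p2.png",np.hstack([a,b]))
E
```

```text
t 21.3 deck xyz mm [43.73 -0.25 47.24] underside -1.66 F deck [3.8 0.2 5.7] turn left [0.001 0.018 0.011] finger 30.0
scene [0.045, 0.05, 0.055, 0.058, 0.061] [[-7.5, -19.2, -33.0], [-7.2, -23.4, -28.0], [-6.9, -9.6, -1.0], [-6.9, -7.2, 0.0], [-6.6, -6.9, 1.0]]
scene [-0.045, -0.055, -0.061] [[7.5, -7.5, -41.0], [-6.9, -24.6, -30.0], [-5.7, -8.1, -20.0]]Traceback (most recent call last):
  File "<stdin>", line 5, in <module>
  File "h.py", line 39, in edges
    k=w>.5*w.max();out.append((xs[k].min()*1e3,xs[k].max()*1e3,w.max()))
                               ~~~~~~~~~^^
    return umr_minimum(a, axis, None, out, keepdims, initial, where)
ValueError: zero-size array to reduction operation minimum which has no identity
```

Run:
```python
from h import *
for n in("scene","top"):
    ref=cv2.imread(f"pics/raw_{n}.png");now=np.ascontiguousarray(get_image(n)[:,:,::-1])
    for ys in([.055,.058,.061],[-.058,-.061]):
        try: print(n,ys,(edges(now,n,ys)-edges(ref,n,ys)).round(1).tolist())
        except ValueError: print(n,ys,"hidden")
I={n:get_image(n)[:,:,::-1] for n in("top","scene")}
a=cv2.resize(I["top"][135:205,205:275],(390,390),interpolation=cv2.INTER_CUBIC);b=cv2.resize(I["scene"][170:240,230:300],(390,390),interpolation=cv2.INTER_CUBIC)
cv2.imwrite("pics/p2.png",np.hstack([a,b]))
```

```text
scene [0.055, 0.058, 0.061] [[-6.9, -9.3, -1.0], [-6.9, -7.2, 0.0], [-6.6, -6.9, 2.0]]
scene [-0.058, -0.061] [[-5.7, -9.6, -24.0], [-5.4, -8.1, -19.0]]
top [0.055, 0.058, 0.061] [[-7.2, -8.1, -33.0], [-7.2, -6.9, -9.0], [-8.1, -6.3, 0.0]]
top [-0.058, -0.061] [[-7.5, -7.8, -17.0], [-7.8, -7.5, -22.0]]
```

View pics/p2.png

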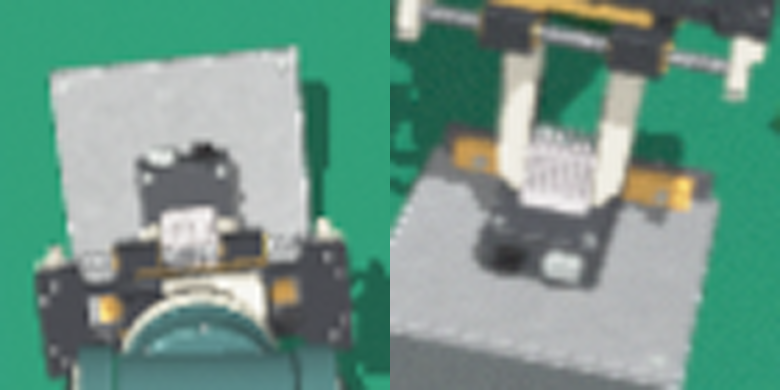

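The plain end is on the bar, with the sockets uphill at (175,155) in the left crop. The bar is about 7.3 mm in, so I'll push 1 mm more, hold, back off and lift.

```bash
python3 -m handwheel '[{"tx":0.04,"ty":0,"tz":0,"wx":0,"wy":0,"wz":0},{"tx":0,"ty":0,"tz":0,"wx":0,"wy":0,"wz":0},{"tx":0,"ty":0,"tz":0,"wx":0,"wy":0,"wz":0},{"tx":0,"ty":0,"tz":0,"wx":0,"wy":0,"wz":0},{"tx":0,"ty":0,"tz":0,"wx":0,"wy":0,"wz":0},{"tx":0,"ty":0,"tz":0,"wx":0,"wy":0,"wz":0},{"tx":0,"ty":0,"tz":0,"wx":0,"wy":0,"wz":0},{"tx":0,"ty":0,"tz":0,"wx":0,"wy":0,"wz":0}]'
python3 - <<'E'
from h import *
st(np.pi)
for n in("scene","top"):
    ref=cv2.imread(f"pics/raw_{n}.png");now=np.ascontiguousarray(get_image(n)[:,:,::-1])
    for ys in([.058,.061],[-.058,-.061]): print(n,ys,(edges(now,n,ys)-edges(ref,n,ys)).round(1).tolist())
E
```

```text
t: 22.4
tcp_pos: [0.4686, 0.0338, 0.2412]
tcp_rot: [0.26, -0.042, 0.965, 0.011]
wrist_force: [1.9, 1.9, 5.3]
grip_width: 0.365
finger_force: 30.0
t 22.4 deck xyz mm [42.84 -0.23 47.27] underside -1.63 F deck [4.4 1.7 3.5] turn left [0.001 0.021 0.011] finger 30.0
scene [0.058, 0.061] [[-6.9, -9.0, -1.0], [-7.2, -7.8, 5.0]]
scene [-0.058, -0.061] [[-6.6, -10.8, -22.0], [-6.3, -8.4, -18.0]]
top [0.058, 0.061] [[-8.7, -8.4, -2.0], [-8.7, -7.5, 5.0]]
top [-0.058, -0.061] [[-9.0, -8.4, -18.0], [-8.7, -8.1, -23.0]]
```

```bash
python3 -m handwheel '[{"tx":-0.2,"ty":0,"tz":0,"wx":0,"wy":0,"wz":0},{"tx":-0.4,"ty":0,"tz":0,"wx":0,"wy":0,"wz":0},{"tx":-0.3,"ty":0,"tz":-0.2,"wx":0,"wy":0,"wz":0},{"tx":0,"ty":0,"tz":-0.7,"wx":0,"wy":0,"wz":0},{"tx":0,"ty":0,"tz":-1,"wx":0,"wy":0,"wz":0},{"tx":0,"ty":0,"tz":-1,"wx":0,"wy":0,"wz":0},{"tx":0,"ty":0,"tz":-1,"wx":0,"wy":0,"wz":0},{"tx":0,"ty":0,"tz":-1,"wx":0,"wy":0,"wz":0},{"tx":0,"ty":0,"tz":0,"wx":0,"wy":0,"wz":0}]'
python3 - <<'E'
from h import *
go(np.array([.510,-.286,.2162+.005+.06]),down(np.pi+.274))
for n in("top",): print([onz("top",r['pixel'],0) for r in place_of("top","tray")], [onz("scene",r['pixel'],0) for r in (get_image("scene") is not None and place_of("scene","tray"))])
E
```

```text
t: 23.4
tcp_pos: [0.426, 0.0302, 0.3602]
tcp_rot: [0.26, -0.042, 0.965, 0.011]
wrist_force: [0.4, 0.5, -4.9]
grip_width: 0.363
finger_force: 30.0
turn [-0.5   5.26 -1.84] then shift [  0.19 -13.08   3.16] shift first [ -0.36 -12.89   3.88]
[array([ 0.51564984, -0.30058116,  0.        ])] [array([ 0.50177798, -0.27938888,  0.        ]), array([0.70165484, 0.23400829, 0.        ])]
```

```bash
python3 -m handwheel '[{"tx":0,"ty":0,"tz":-0.3,"wx":-0.071,"wy":0.751,"wz":-0.263},{"tx":0,"ty":0,"tz":0,"wx":-0.071,"wy":0.751,"wz":-0.263},{"tx":0,"ty":0,"tz":0,"wx":-0.071,"wy":0.751,"wz":-0.263},{"tx":0,"ty":0,"tz":0,"wx":-0.071,"wy":0.751,"wz":-0.263},{"tx":0,"ty":0,"tz":0,"wx":-0.071,"wy":0.751,"wz":-0.263},{"tx":0,"ty":0,"tz":0,"wx":-0.071,"wy":0.751,"wz":-0.263},{"tx":0,"ty":0,"tz":0,"wx":-0.071,"wy":0.751,"wz":-0.263},{"tx":0,"ty":-1,"tz":0,"wx":0,"wy":0,"wz":0},{"tx":0,"ty":-1,"tz":0,"wx":0,"wy":0,"wz":0},{"tx":0,"ty":-1,"tz":0,"wx":0,"wy":0,"wz":0},{"tx":0,"ty":-1,"tz":0,"wx":0,"wy":0,"wz":0},{"tx":0,"ty":-1,"tz":0,"wx":0,"wy":0,"wz":0},{"tx":0,"ty":-1,"tz":0,"wx":0,"wy":0,"wz":0},{"tx":0,"ty":-1,"tz":0,"wx":0,"wy":0,"wz":0},{"tx":0,"ty":-1,"tz":0,"wx":0,"wy":0,"wz":0},{"tx":0,"ty":-1,"tz":0,"wx":0,"wy":0,"wz":0},{"tx":0,"ty":-1,"tz":0,"wx":0,"wy":0,"wz":0},{"tx":0,"ty":-1,"tz":0,"wx":0,"wy":0,"wz":0},{"tx":0,"ty":-1,"tz":0,"wx":0,"wy":0,"wz":0},{"tx":0,"ty":-1,"tz":0,"wx":0,"wy":0,"wz":0}]'
python3 - <<'E'
from h import *
go(np.array([.507,-.286,.2162+.005]),down(np.pi+.274));print(get_obs()['q'])
E
```

```text
t: 25.55
tcp_pos: [0.5118, -0.2842, 0.3619]
tcp_rot: [-0.003, -0.137, 0.991, 0.001]
wrist_force: [0.0, 0.0, -4.7]
grip_width: 0.363
finger_force: 30.0
turn [ 0.02 -0.05  0.  ] then shift [ 0.2  -0.02  5.63] shift first [ 0.17 -0.03  5.63]
[-5.50125898e-01 -6.30057975e-02  1.69338020e+00 -2.09004433e-03
  1.51614697e+00 -2.39523532e+00]
```

```bash
python3 -m handwheel '[{"tx":0.2,"ty":0,"tz":0.5,"wx":0.02,"wy":-0.05,"wz":0},{"tx":0,"ty":0,"tz":1,"wx":0,"wy":0,"wz":0},{"tx":0,"ty":0,"tz":1,"wx":0,"wy":0,"wz":0},{"tx":0,"ty":0,"tz":1,"wx":0,"wy":0,"wz":0},{"tx":0,"ty":0,"tz":1,"wx":0,"wy":0,"wz":0},{"tx":0,"ty":0,"tz":0.6,"wx":0,"wy":0,"wz":0},{"tx":0,"ty":0,"tz":0.3,"wx":0,"wy":0,"wz":0},{"tx":0,"ty":0,"tz":0.1,"wx":0,"wy":0,"wz":0},{"tx":0,"ty":0,"tz":0,"wx":0,"wy":0,"wz":0},{"tx":0,"ty":0,"tz":0,"wx":0,"wy":0,"wz":0}]'
python3 - <<'E'
from h import *
go(np.array([.507,-.286,.2162+.005]),down(np.pi+.274))
E
```

```text
t: 26.55
tcp_pos: [0.5068, -0.2845, 0.2281]
tcp_rot: [0.002, -0.137, 0.991, -0.001]
wrist_force: [0.5, 0.1, -3.8]
grip_width: 0.365
finger_force: 30.0
turn [-0.03  0.03  0.01] then shift [ 0.01 -0.06  0.28] shift first [ 0.01 -0.06  0.28]
```

```bash
python3 -m handwheel '[{"tx":0,"ty":0,"tz":0.12,"wx":-0.03,"wy":0.03,"wz":0},{"tx":0,"ty":0,"tz":0.1,"wx":0,"wy":0,"wz":0},{"tx":0,"ty":0,"tz":0.03,"wx":0,"wy":0,"wz":0},{"tx":0,"ty":0,"tz":0,"wx":0,"wy":0,"wz":0}]'
python3 -m handwheel '[{"tx":0,"ty":0,"tz":0.02,"wx":0,"wy":0,"wz":0},{"tx":0,"ty":0,"tz":0,"wx":0,"wy":0,"wz":0},{"tx":0,"ty":0,"tz":0,"wx":0,"wy":0,"wz":0}]'
python3 -m handwheel '[{"tx":0,"ty":0,"tz":0.02,"wx":0,"wy":0,"wz":0},{"tx":0,"ty":0,"tz":0,"wx":0,"wy":0,"wz":0},{"tx":0,"ty":0,"tz":0,"wx":0,"wy":0,"wz":0}]'
```

```text
t: 26.95
tcp_pos: [0.5065, -0.2844, 0.2206]
tcp_rot: [-0.001, -0.137, 0.991, 0.001]
wrist_force: [0.1, -0.3, -3.7]
grip_width: 0.363
finger_force: 30.0
t: 27.25
tcp_pos: [0.5066, -0.2844, 0.2204]
tcp_rot: [-0.001, -0.137, 0.991, 0.0]
wrist_force: [0.6, 0.8, -2.9]
grip_width: 0.365
finger_force: 30.0
t: 27.55
tcp_pos: [0.5066, -0.2844, 0.2204]
tcp_rot: [-0.0, -0.137, 0.991, 0.0]
wrist_force: [-2.7, 2.7, 5.6]
grip_width: 0.365
finger_force: 30.0
```

```bash
python3 -m handwheel '[{"tx":0,"ty":0,"tz":0,"wx":0,"wy":0,"wz":0},{"tx":0,"ty":0,"tz":0,"wx":0,"wy":0,"wz":0},{"tx":0,"ty":0,"tz":0,"wx":0,"wy":0,"wz":0},{"tx":0,"ty":0,"tz":0,"wx":0,"wy":0,"wz":0},{"tx":0,"ty":0,"tz":0,"wx":0,"wy":0,"wz":0},{"tx":0,"ty":0,"tz":-0.2,"wx":0,"wy":0,"wz":0},{"tx":0,"ty":0,"tz":-0.5,"wx":0,"wy":0,"wz":0},{"tx":0,"ty":0,"tz":-1,"wx":0,"wy":0,"wz":0},{"tx":0,"ty":0,"tz":-1,"wx":0,"wy":0,"wz":0},{"tx":0,"ty":0,"tz":-1,"wx":0,"wy":0,"wz":0},{"tx":0,"ty":0,"tz":-1,"wx":0,"wy":0,"wz":0},{"tx":0,"ty":0,"tz":-1,"wx":0,"wy":0,"wz":0},{"tx":0,"ty":0,"tz":-1,"wx":0,"wy":0,"wz":0},{"tx":0,"ty":0,"tz":-1,"wx":0,"wy":0,"wz":0},{"tx":0,"ty":0,"tz":0,"wx":0,"wy":0,"wz":0},{"tx":0,"ty":0,"tz":0,"wx":0,"wy":0,"wz":0}]' 1
python3 - <<'E'
from h import *
cv2.imwrite("pics/end.png",cv2.resize(get_image("scene")[:,:,::-1],(784,588)))
E
```

```text
t: 29.15
tcp_pos: [0.5067, -0.2845, 0.4133]
tcp_rot: [-0.0, -0.137, 0.991, 0.0]
wrist_force: [-0.4, -0.3, 0.1]
grip_width: 1.001
finger_force: 0.0
```

View pics/end.png

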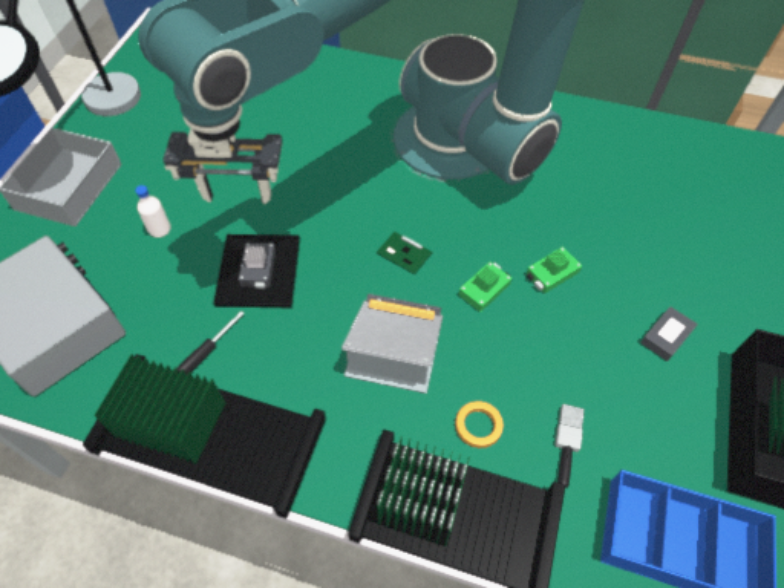

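The unit sits flat and upright in the middle of the tray, at (257,265). The bar is out again, everything else is where it was, and the gripper is clear.

```bash
python3 -c "
from plant import manip
print(manip.sign_off())"
```

```text
the job is handed in; nothing more can be done
None
```

The job is handed in: a long side and then the plain short end each pushed the bar in about 8 mm (measured from the camera pictures), and the unit is flat and upright in the black tray with nothing else moved, after about 29 s.

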